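Answer a call on the speakerphone and turn it up

ROBOT

A 6-joint arm with a two-finger parallel gripper is mounted at the origin on the work surface. World frame = base frame: x ahead of the robot, y to its left, z up, the work surface at z = 0. Lengths are in mm, angles in degrees, forces in N, time in s.
With the tool pointing down it reaches from about 425 to 1125 mm from the base axis. Payload 14.9 kg.
Tool frame: the origin (TCP) lies at the very end of the fingers, on their centre line; the grasp point (between the pads) lies 19 mm behind it; z points along the fingers, y is the line along which they close (so a half turn about z gives the same grasp; the last joint's range is limited). The gripper opens to 91 mm and grips with 3 to 60 N. Pads are 32 mm wide; open, the fingers measure 118 mm over their backs; the gripper's body (76 mm by 178 mm) begins 60 mm behind the grasp point.
Start: joints at [71.603, 21.709, 99.362, -0, 58.929, -1.908], TCP at [198.697, 671.22, 182.332] pointing down, gripper open.
Joint ranges: [-158.91, 158.91], [-42.39, 125.64], [0.06, 152.35], [-60.88, 240.88], [17.5, 164.5], [-176.32, 176.32]. Speed limits (degrees/s): [108.29, 108.29, 136.94, 180, 180, 180].

INTERFACE

Orientations are given as [roll, pitch, yaw] about the fixed x, y, z axes, in that order (R = Rz(yaw) Ry(pitch) Rx(roll)).
In Python, from station import env gives the robot as it stands. The module is installed in compiled form; this text tells all that it offers.
- The arm moves only by the tool send_rows, never from a script. Its arguments are lists of equal length, an entry for each row: "fingers": the opening, from 0 (shut) to 1 (fully open); "dp": the shift along the tool's x, y, z in m, a list of three; "angular": the turn, a rotation vector about the tool's x, y, z in degrees, a list of three. In form: {"fingers": [fingers, ...], "dp": [[tx, ty, tz], ...], "angular": [[wx, wy, wz], ...]}. A call has 1 to 5 rows; each row shifts and turns the commanded pose from where the row before left it, along the tool's axes as they then stand; what a row does not reach is not made up. A row lasts 1/12 s, in which the tool goes at most 41.7 mm and 7.16 degrees, less where a joint would pass 70% of its speed; a pose out of reach is approached as far as the arm can. A call is refused whole if a number of a shift passes 0.0417 or a number of a turn 7.16, either way. A call with a gripper value outside its range is refused whole. The fingers move at their own pace and stop on an object; the grip force is fixed at half the most. Time passes only in rows, so rows that do not move let the fingers close. It gives the time, the measured TCP pose, the force, the opening and the grip force at its end, in the units of the state.
- env.state(): the state, without advancing time (a new reading comes with each control period).
- env.get_image(name): name is "scene" or "top" or "wrist"; returns (picture, depth): 480x640x3 uint8, red, green, blue; 480x640 float32, mm along the optical axis (not along the pixel's ray), 0 where there is no reading.
- env.camera_model(name): a dict with "fx", "fy", "cx", "cy" (pixels), "k1" (the pictures are not rectified: a ray, as slopes to the right and down, at radius r is drawn at 1 + k1 r^2 times it, then the intrinsics apply), "T" (4x4, takes a point from camera to world coordinates); the wrist camera has in their place "mount" (4x4, takes a point from camera to tool coordinates, whose origin is the TCP and whose axes are the flange's). Camera axes: x right, y down, z forward; pixel columns grow to the right and rows downward; lengths in mm; the calibration is good to about 2 mm. A picture is of the moment at which its call begins: read the wrist's pose just before it. camera_model takes no time and is no camera call.
- env.hand_in(): hands the job in; it is judged then, once.
The state is a dict: "t": time; "joint_positions": joint angles; "joint_vel": joint speeds; "tau": joint torques, N m; "eef_pos": TCP position; "tool_rot": TCP orientation; "contact_force": force on the tool from outside, world axes, zero at the start; "ft_torque": the same for the moment, N m; "finger_gap": finger opening in mm; "grip_force": force on a finger pad.
Only numpy, scipy, OpenCV 4.12 (cv2) and the standard library are available. Lean on these libraries where they do the work, as an engineer would, in place of code of your own. Each camera call takes 0.05 s, during which the arm holds its last target. There are 200 camera calls.

TASK

A call is ringing on the round conference speakerphone on the desk mat: answer it by pressing the call key (the round key opposite the long mute bar, with the handset mark), let it come back up, then press the volume-up key (the plus mark, the right-hand key as you look with the mute bar nearest you) and take the hand away. Use the fingertips and press gently, all the way down. Leave the mute bar and the volume-down key (minus mark) alone, do not shift or lift the speakerphone, and leave the other things on the mat where they are.

Things in the scene. Friction and masses are not known exactly. Their poses are not given: they have to be found in the camera images.
- speakerphone: Loose light-grey puck, 170 mm across, 40 mm high, about 0.6 kg, on a rubber foot, flat on the mat in any yaw. Origin at the centre of its underside, z up. On its flat top: a dark round speaker grille in the middle (82 mm across) and four black rubber keys, centres 61 mm from the middle, tops 45 mm above the origin (5 mm proud): call at its +x, mute bar at -x, volume-up at -y, volume-down at +y.
- key_call_top (a point): Centre of the top of the call key: round, 26 mm across, white handset mark, across from the mute bar. Moves down with the key. The key goes 4 mm straight down against a spring (1.4 N to start, about 4.6 N at the stop), works from 2.5 mm and springs back when let go.
- key_up_top (a point): Centre of the top of the volume-up key: round, 26 mm across, white plus mark. The key goes 4 mm straight down against a spring (1.4 N to start, about 4.6 N at the stop), works from 2.5 mm and springs back when let go.
- key_down_top (a point): Centre of the top of the volume-down key: round, 26 mm across, white minus mark, across from volume-up. Leave alone.
- key_mute_top (a point): Centre of the top of the mute bar: rounded rectangle, 24 by 56 mm, its long side along the rim, white struck-out microphone mark. Leave alone.
- key_call (a joint): Travel of the call key in m: 0 up, 0.004 fully down.
- key_up (a joint): Travel of the volume-up key in m: 0 up, 0.004 fully down.
- key_down (a joint): Travel of the volume-down key in m: 0 up, 0.004 fully down. To stay at 0.
- key_mute (a joint): Travel of the mute bar in m: 0 up, 0.004 fully down. To stay at 0.
- desk_mat: Fixed grey felt desk mat, 380 (x) by 620 (y) by 3 mm thick, origin at the centre of its underside on the table. The speakerphone and the seven loose things below lie on it. Fixed on the table around it: an open laptop to its left (screen up to 230 mm high), a two-tier letter tray to its right (120 mm high), low things along the far edge.
- mug: Loose black mug, 80 mm across, 92 mm high, handle to its +y out to about 75 mm. Origin at the centre of its underside. Leave alone.
- tumbler: Loose drinking glass, 74 mm across, 105 mm high. Origin at the centre of its underside. Leave alone.
- pen_cup: Loose dark steel pen cup, 74 mm across, 95 mm high, with pens up to about 135 mm. Origin at the centre of its underside. Leave alone.
- phone: Loose mobile phone lying flat, 150 (x) by 73 by 9 mm. Origin at the centre of its underside. Leave alone.
- mouse: Loose black computer mouse, 106 (x) by 60 by 35 mm high. Origin at the centre of its underside. Leave alone.
- earbud_case: Loose white earbud case, 46 by 60 by 22 mm high. Origin at the centre of its underside. Leave alone.
- marker: Loose marker pen lying along its x, 130 by 17 by 15 mm. Origin under its middle. Leave alone.
Mind the look-alikes: they are no part of the job. What is shaped like the speakerphone but green or turquoise is not meant.

How it is judged (in metres and radians):
On the way, in this order (a step that is already met when the one before it is completed fails the run):
1. the call key is pressed down by the fingers (at least 2.5 mm of its 4 mm) (value of joint key_call above 0.0025 m and value of joint key_up below 0.001 m and contact force between the fingers and speakerphone above 0.5 N), for 0.04 s.
2. the call key has come back up and the fingers are off the speakerphone (value of joint each of key_call, key_up below 0.001 m and contact force between the fingers and speakerphone below 0.1 N), for 0.1 s.
3. the volume-up key is pressed down by the fingers (at least 2.5 mm of its 4 mm) (value of joint key_up above 0.0025 m and value of joint key_call below 0.001 m and contact force between the fingers and speakerphone above 0.5 N), for 0.04 s.
At the end, for the whole second after the job is handed in: All four keys are up again (within 1 mm), the speakerphone lies flat and at rest within 15 mm of where it started, and each of the seven loose things on the mat is within 15 mm of where it was (value of joint each of key_call, key_up, key_down, key_mute below 0.001 m and distance of each of speakerphone, mug, tumbler, pen_cup, phone, mouse, earbud_case, marker from where it was at the start of the episode below 0.015 m and angle between speakerphone's own z axis and vertical below 0.05 rad and linear speed of speakerphone below 0.01 m/s); the robot touches nothing.
It fails at once if the mute bar or the volume-down key is pressed (1.5 mm or more) (value of joint any of key_mute, key_down above 0.0015 m).
It fails at once if the speakerphone is pressed harder than 20 N (contact force between any of the fingers, the arm and speakerphone above 20 N).
It fails at once if the speakerphone is shifted or lifted by more than 15 mm, or tipped (distance of speakerphone from where it was at the start of the episode above 0.015 m or angle between speakerphone's own z axis and vertical above 0.12 rad).
It fails at once if a loose thing on the mat is moved by more than 15 mm or tipped (distance of any of mug, tumbler, pen_cup, phone, mouse, earbud_case, marker from where it was at the start of the episode above 0.015 m or angle between any of mug, tumbler, pen_cup, phone, mouse, earbud_case, marker's own z axis and vertical above 0.2 rad).
It also fails if it takes over 38 s, if anything falls off the work surface, if the arm or the gripper's body presses on something with over 40 N, if the wrist force passes 120 N, or if a joint passes its speed limit or range.

## Working session

There is one attempt and no reset: what is moved stays moved. The work goes in short steps, Python scripts to look and compute and a tool call to move; the robot and the scene stay as the last step left them, time stands still between calls to the robot, and variables do not carry over. Pictures are saved under pics/ and viewed, at most 10 in all, crops included, and the job is handed in when it is done.

Besides the shell and the picture viewer there is one more tool, called after ">>>" in YAML: its name, and indented under it one key for each argument. send_rows: Moves the arm, as the interface text tells. Its arguments: {"type":"object","properties":{"fingers":{"type":"array"},"dp":{"type":"array"},"angular":{"type":"array"}},"required":["fingers","dp","angular"]}

```bash
mkdir -p pics; python3 - <<'E'
from station import env
import cv2,numpy as np
s=env.state();print(s['t'],s['eef_pos'],s['tool_rot'],s['contact_force'])
for n in('top','scene'):
    p,d=env.get_image(n);np.savez(n+'.npz',p=p,d=d);cv2.imwrite(f'pics/{n}.png',p[:,:,::-1])
    print(n,env.camera_model(n))
E
```

```text
0.0 [198.56767755 670.79100467 181.67795328] [-1.79935513e+02 -2.46697155e-03  1.63510679e+02] [0.42933144 0.11940067 0.10311831]
top {'fx': 441.5318250510878, 'fy': 441.5318250510878, 'cx': 324.9453643511346, 'cy': 237.79572498280925, 'k1': -0.03444216997855423, 'T': array([[-1.03439488e-02, -9.78621787e-01,  2.05407888e-01,
         2.76510003e+02],
       [-9.99931555e-01,  1.12462823e-02,  3.22585522e-03,
         6.16024488e+01],
       [-5.46696729e-03, -2.05360461e-01, -9.78671136e-01,
         9.63458583e+02],
       [ 0.00000000e+00,  0.00000000e+00,  0.00000000e+00,
         1.00000000e+00]])}
scene {'fx': 551.5126021839358, 'fy': 551.5126021839358, 'cx': 319.7509342377349, 'cy': 248.3986345193142, 'k1': -0.10443884668908979, 'T': array([[ 3.52907254e-01,  7.40266066e-01, -5.72243499e-01,
         1.06879450e+03],
       [ 9.35658254e-01, -2.79002007e-01,  2.16105324e-01,
        -1.74195814e+02],
       [ 3.18353354e-04, -6.11689490e-01, -7.91097887e-01,
         8.88071723e+02],
       [ 0.00000000e+00,  0.00000000e+00,  0.00000000e+00,
         1.00000000e+00]])}
```

View pics/top.png

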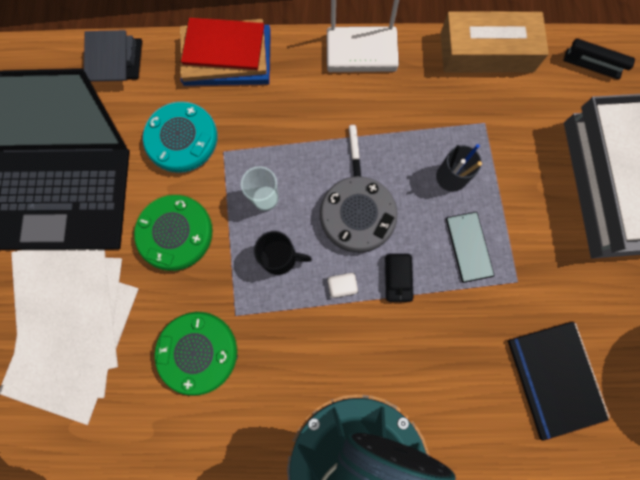

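The grey speakerphone is at about (359,214). Its look-alikes are turquoise at (179,137) and green at (173,232) and (195,353). Only the grey one is on the mat, so it is the one meant. Next I'll crop it, enlarged and rectified onto the key-top plane (z = 48).

```bash
cat > h.py <<'E'
import numpy as np,cv2
from station import env
def proj(n,P):
    m=env.camera_model(n);T=m['T'];c=(np.asarray(P,float)-T[:3,3])@T[:3,:3]
    x=c[...,0]/c[...,2];y=c[...,1]/c[...,2];k=1+m['k1']*(x*x+y*y)
    return m['fx']*x*k+m['cx'],m['fy']*y*k+m['cy']
def ray(n,u,v,z):
    m=env.camera_model(n);T=m['T'];a=np.array([(u-m['cx'])/m['fx'],(v-m['cy'])/m['fy']]);b=a.copy()
    for _ in range(9): b=a/(1+m['k1']*(b@b))
    w=T[:3,:3]@np.r_[b,1];return T[:3,3]+w*(z-T[2,3])/w[2]
def ortho(n,p,c,z,half=105,s=2.5):
    # image up = +x, left = +y
    N=int(2*half*s);i,j=np.mgrid[0:N,0:N]
    X=c[0]+half-i/s;Y=c[1]+half-j/s
    u,v=proj(n,np.stack([X,Y,0*X+z],-1));return cv2.remap(p,u.astype('f4'),v.astype('f4'),cv2.INTER_CUBIC)
E
python3 - <<'E'
from h import *
c=ray('top',359,214,45);print(c)
o=[]
for n in('top','scene'):
    f=np.load(n+'.npz');o.append(ortho(n,f['p'],c,48,half=105,s=1.9));
    u,v=proj(n,c);print(n,u,v,f['d'][int(v),int(u)])
    if n=='top':
        m=env.camera_model(n)
        print('z by depth',(m['T']@np.r_[(u-m['cx'])/m['fx']*f['d'][int(v),int(u)],(v-m['cy'])/m['fy']*f['d'][int(v),int(u)],f['d'][int(v),int(u)],1]))
a=np.hstack(o);a=np.clip(a.astype(float)*1.6,0,255).astype('u1')
cv2.imwrite('pics/o.png',a[:,:,::-1])
E
```

```text
[520.699975    -9.10879072  45.        ]
top 359.0 213.99999999999997 949.3558
z by depth [520.8281303   -9.12773755  44.45828259   1.        ]
scene 298.47367763140306 283.0577798577358 1017.2458
```

View pics/o.png

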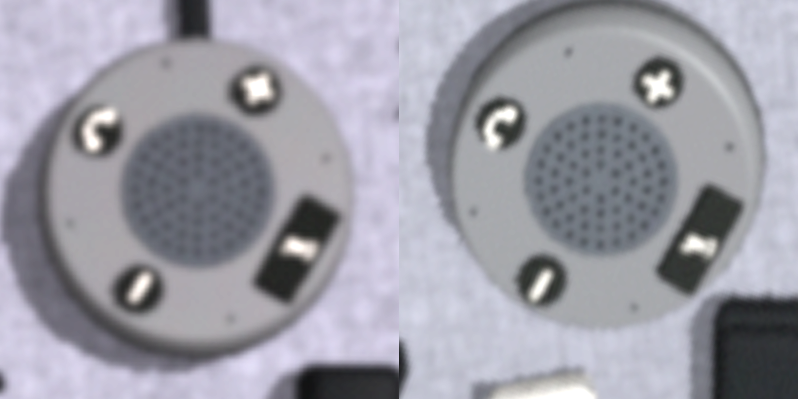

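View pics/scene.png

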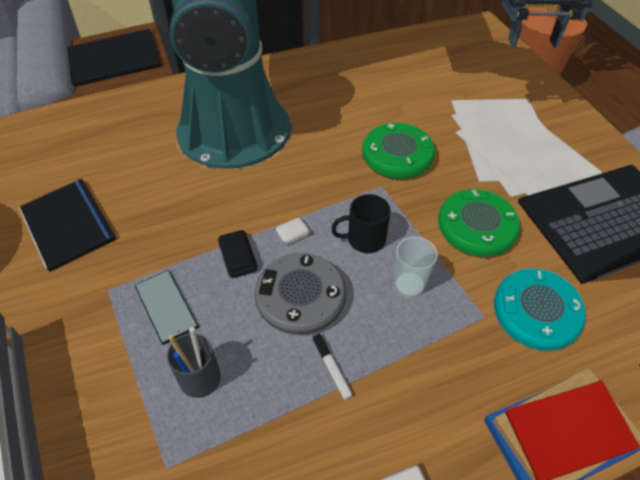

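Confirmed. The grey puck in the crop has the handset mark (call) at (97,131) and the plus at (257,90). The minus is at (138,289) and the mute bar at (297,248), so the layout matches the description. Averaging both views gives call ≈ (558.6, 43.8) and volume-up ≈ (580.4, -40). They are 87 mm apart, against 86 expected. The yaw stays as it is, and I'm moving above the call key.

>>> send_rows:
  fingers: [0.0,0.0,0.0,0.0,0.0]
  dp:
    - [-0.026,-0.025,0]
    - [-0.026,-0.025,0]
    - [-0.026,-0.025,0]
    - [-0.026,-0.025,0]
    - [-0.026,-0.025,0]
  angular:
    - [0,0,0]
    - [0,0,0]
    - [0,0,0]
    - [0,0,0]
    - [0,0,0]

```text
t: 0.52
eef_pos: [288.2, 512.7, 182.0]
tool_rot: [-180.0, -0.0, 163.5]
contact_force: [0.6, 0.7, 1.0]
finger_gap: 60.5
grip_force: 0.0
```

>>> send_rows:
  fingers: [0.0,0.0,0.0,0.0,0.0]
  dp:
    - [-0.026,-0.025,0]
    - [-0.026,-0.025,0]
    - [-0.026,-0.025,0]
    - [-0.026,-0.025,0]
    - [-0.026,-0.025,0]
  angular:
    - [0,0,0]
    - [0,0,0]
    - [0,0,0]
    - [0,0,0]
    - [0,0,0]

```text
t: 0.93
eef_pos: [377.4, 356.0, 182.2]
tool_rot: [-180.0, -0.0, 163.5]
contact_force: [0.4, 0.3, 0.2]
finger_gap: 26.9
grip_force: 0.0
```

>>> send_rows:
  fingers: [0.0,0.0,0.0,0.0,0.0]
  dp:
    - [-0.026,-0.025,0]
    - [-0.026,-0.025,0]
    - [-0.026,-0.025,0]
    - [-0.026,-0.025,0]
    - [-0.026,-0.025,0]
  angular:
    - [0,0,0]
    - [0,0,0]
    - [0,0,0]
    - [0,0,0]
    - [0,0,0]

```text
t: 1.35
eef_pos: [466.6, 199.2, 182.3]
tool_rot: [-180.0, -0.0, 163.5]
contact_force: [0.2, 0.0, 0.2]
finger_gap: 0.0
grip_force: 0.0
```

>>> send_rows:
  fingers: [0.0,0.0,0.0,0.0,0.0]
  dp:
    - [-0.0265,-0.0246,0]
    - [-0.0265,-0.0246,0]
    - [-0.0265,-0.0246,0]
    - [-0.0265,-0.0246,0]
    - [-0.0265,-0.0246,0]
  angular:
    - [0,0,0]
    - [0,0,0]
    - [0,0,0]
    - [0,0,0]
    - [0,0,0]

```text
t: 1.77
eef_pos: [558.8, 43.6, 182.2]
tool_rot: [-180.0, -0.0, 163.5]
contact_force: [0.3, 1.0, 0.2]
finger_gap: 0.1
grip_force: 0.0
```

```bash
python3 - <<'E'
from h import *
from scipy.spatial.transform import Rotation as R
s=env.state();print(s['t'],s['eef_pos'],s['tool_rot'],s['contact_force'])
p,d=env.get_image('wrist');m=env.camera_model('wrist')
T=np.eye(4);T[:3,:3]=R.from_euler('xyz',s['tool_rot'],degrees=True).as_matrix();T[:3,3]=s['eef_pos']
m['T']=T@m['mount'];print(m['T'])
env_cm=env.camera_model
import h
class E: camera_model=staticmethod(lambda n:m)
h.env=E
a=ortho('wrist',p,[540,0],48,half=110,s=2.7)
b=np.hstack([cv2.resize(p,(200,150))]) 
a[:150,-200:]=b
cv2.imwrite('pics/w.png',a[:,:,::-1])
E
```

```text
1.7667 [558.79052781  43.57292391 182.21755152] [-1.79997757e+02 -1.38193959e-02  1.63499113e+02] [0.34111864 0.95988445 0.22680512]
[[ 2.84333301e-01  9.23845456e-01  2.56250164e-01  4.85444764e+02]
 [ 9.58725358e-01 -2.73845856e-01 -7.65123226e-02  6.41576616e+01]
 [-5.12515945e-04  2.67428532e-01 -9.63577562e-01  3.84676190e+02]
 [ 0.00000000e+00  0.00000000e+00  0.00000000e+00  1.00000000e+00]]
```

View pics/w.png

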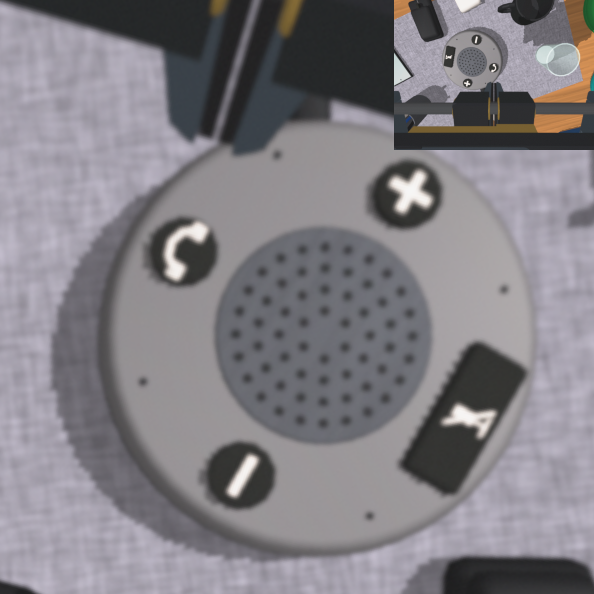

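The wrist view, rectified at z = 48, puts call at (183,251) → (557.0, 42.2) and plus at (408,193) → (578.5, -41.1). That agrees with the other cameras within about 2 mm, so I'm descending over the call key.

>>> send_rows:
  fingers: [0.0,0.0,0.0,0.0,0.0]
  dp:
    - [0,0,0.03]
    - [0,0,0.03]
    - [0,0,0.03]
    - [0,0,0.03]
    - [0,0,0.006]
  angular:
    - [0,0,0]
    - [0,0,0]
    - [0,0,0]
    - [0,0,0]
    - [0,0,0]

```text
t: 2.23
eef_pos: [555.3, 45.2, 52.1]
tool_rot: [-179.9, -0.3, 163.5]
contact_force: [-1.0, 0.5, -0.9]
finger_gap: 0.3
grip_force: 0.0
```

>>> send_rows:
  fingers: [0.0,0.0,0.0,0.0,0.0]
  dp:
    - [0,0,0.002]
    - [0,0,0.002]
    - [0,0,0.002]
    - [0,0,0]
    - [0,0,0]
  angular:
    - [0,0,0]
    - [0,0,0]
    - [0,0,0]
    - [0,0,0]
    - [0,0,0]

```text
t: 2.65
eef_pos: [559.1, 45.4, 51.5]
tool_rot: [180.0, 0.1, 163.5]
contact_force: [-0.2, 0.3, 0.5]
finger_gap: 0.3
grip_force: 0.0
```

>>> send_rows:
  fingers: [0.0,0.0,0.0]
  dp:
    - [0,0,0]
    - [0,0,0]
    - [0,0,0]
  angular:
    - [0,0,0]
    - [0,0,0]
    - [0,0,0]

```text
t: 2.9
eef_pos: [558.6, 45.4, 50.7]
tool_rot: [180.0, 0.0, 163.5]
contact_force: [-0.2, -0.1, 0.4]
finger_gap: 0.5
grip_force: 0.0
```

>>> send_rows:
  fingers: [0.0,0.0,0.0,0.0]
  dp:
    - [0,0,0.001]
    - [0,0,0.001]
    - [0,0,0]
    - [0,0,0]
  angular:
    - [0,0,0]
    - [0,0,0]
    - [0,0,0]
    - [0,0,0]

```text
t: 3.23
eef_pos: [558.2, 45.4, 48.2]
tool_rot: [-180.0, -0.0, 163.5]
contact_force: [-0.2, 0.4, 0.3]
finger_gap: 0.7
grip_force: 0.0
```

>>> send_rows:
  fingers: [0.0,0.0,0.0,0.0]
  dp:
    - [-0.0005,-0.0015,0]
    - [0,0,0.001]
    - [0,0,0]
    - [0,0,0]
  angular:
    - [0,0,0]
    - [0,0,0]
    - [0,0,0]
    - [0,0,0]

```text
t: 3.57
eef_pos: [558.4, 43.8, 47.3]
tool_rot: [-180.0, -0.0, 163.5]
contact_force: [0.2, -0.0, -0.5]
finger_gap: 0.7
grip_force: 0.0
```

>>> send_rows:
  fingers: [0.0,0.0,0.0,0.0]
  dp:
    - [0,0,0.001]
    - [0,0,0]
    - [0,0,0]
    - [0,0,0]
  angular:
    - [0,0,0]
    - [0,0,0]
    - [0,0,0]
    - [0,0,0]

```text
t: 3.9
eef_pos: [558.4, 43.8, 46.3]
tool_rot: [-180.0, -0.0, 163.5]
contact_force: [0.5, 0.2, 0.6]
finger_gap: 0.3
grip_force: 0.0
```

>>> send_rows:
  fingers: [0.0,0.0,0.0]
  dp:
    - [0,0,0.001]
    - [0,0,0]
    - [0,0,0]
  angular:
    - [0,0,0]
    - [0,0,0]
    - [0,0,0]

```text
t: 4.15
eef_pos: [558.4, 43.8, 45.3]
tool_rot: [-180.0, -0.0, 163.5]
contact_force: [-0.8, 0.2, 0.3]
finger_gap: 0.3
grip_force: 0.0
```

>>> send_rows:
  fingers: [0.0,0.0,0.0]
  dp:
    - [0,0,0.0005]
    - [0,0,0]
    - [0,0,0]
  angular:
    - [0,0,0]
    - [0,0,0]
    - [0,0,0]

```text
t: 4.4
eef_pos: [558.4, 43.8, 44.8]
tool_rot: [-180.0, -0.0, 163.5]
contact_force: [-1.1, 0.6, -0.3]
finger_gap: 0.6
grip_force: 0.0
```

No force where the key should already be about 3 mm down, so I'll check with a picture before going lower.

```bash
python3 - <<'E'
from h import *
s=env.state();print(s['eef_pos'],s['contact_force'],s['ft_torque'],s['tau'])
p,d=env.get_image('scene');q,e=env.get_image('top');w,_=env.get_image('wrist')
u,v=map(int,proj('scene',[558,44,48]));a=cv2.resize(p[v-50:v+50,u-60:u+60],(480,400),interpolation=cv2.INTER_CUBIC)
b=cv2.resize(w[150:420,190:510],(320,270))
c=np.zeros((400,800,3),'u1');c[:,:480]=a;c[:270,480:]=b
cv2.imwrite('pics/c.png',np.clip(c[:,:,::-1]*1.5,0,255).astype('u1'))
E
```

```text
[558.39542439  43.81562458  44.82395053] [-1.05330291  0.55287724 -0.29283458] [ 0.0075729  -0.04780017  0.00965095] [ 2.98438230e-03 -6.36619520e+01 -3.15129304e+01 -6.09596391e-03
  7.90935522e-02  4.42178339e-05]
```

View pics/c.png

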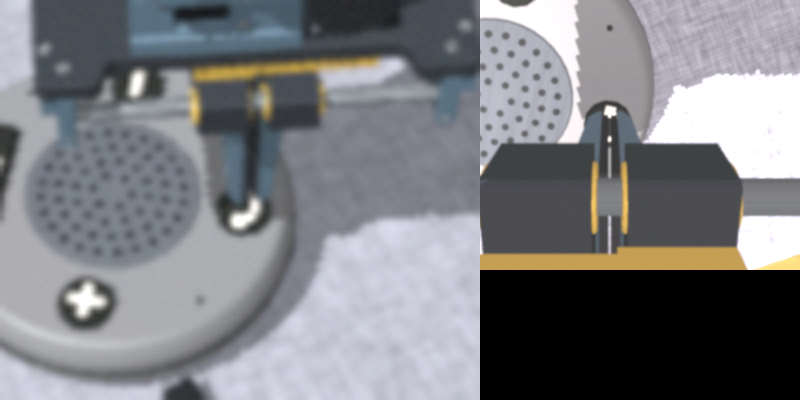

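The scene crop shows the closed tips at (245,205), over the call key at (243,213). They look still slightly above it. I'm going on down in small steps, watching the force.

>>> send_rows:
  fingers: [0.0,0.0,0.0]
  dp:
    - [0,0,0.001]
    - [0,0,0]
    - [0,0,0]
  angular:
    - [0,0,0]
    - [0,0,0]
    - [0,0,0]

```text
t: 4.8
eef_pos: [558.4, 43.8, 43.8]
tool_rot: [-180.0, -0.0, 163.5]
contact_force: [-1.3, 0.2, 0.5]
finger_gap: 0.5
grip_force: 0.0
```

>>> send_rows:
  fingers: [0.0,0.0,0.0]
  dp:
    - [0,0,0.001]
    - [0,0,0]
    - [0,0,0]
  angular:
    - [0,0,0]
    - [0,0,0]
    - [0,0,0]

```text
t: 5.05
eef_pos: [558.3, 43.8, 42.7]
tool_rot: [-180.0, -0.0, 163.5]
contact_force: [-0.7, -0.2, 0.1]
finger_gap: 0.5
grip_force: 0.0
```

>>> send_rows:
  fingers: [0.0,0.0,0.0]
  dp:
    - [0,0,0.001]
    - [0,0,0]
    - [0,0,0]
  angular:
    - [0,0,0]
    - [0,0,0]
    - [0,0,0]

```text
t: 5.3
eef_pos: [558.4, 43.8, 41.8]
tool_rot: [-180.0, -0.0, 163.5]
contact_force: [0.4, 0.0, 0.0]
finger_gap: 0.9
grip_force: 0.0
```

```bash
python3 - <<'E'
from h import *
s=env.state();print(s['eef_pos'],s['contact_force'],s['ft_torque'],s['tau'])
p,d=env.get_image('scene');q,e=env.get_image('top')
m=env.camera_model('scene');T=m['T']
# world height map from scene depth near the call key / tips
u,v=map(int,proj('scene',[558,44,48]));print(u,v)
vv,uu=np.mgrid[v-40:v+12,u-30:u+30];D=d[v-40:v+12,u-30:u+30]
P=np.stack([(uu-m['cx'])/m['fx']*D,(vv-m['cy'])/m['fy']*D,D],-1)@T[:3,:3].T+T[:3,3]
for r in range(0,52,2): print(v-40+r,P[r,20:42:2,2].round(0).astype(int))
np.savez('s2.npz',p=p,d=d)
E
```

```text
[558.40527338  43.83265797  41.77180361] [0.36681209 0.04609538 0.04338003] [-0.07449133  0.03650671  0.03937744] [ 1.92289306e-03 -6.38254666e+01 -3.12633383e+01 -6.17112950e-03
  7.29885581e-02 -8.44352530e-05]
332 289
249 [203 201 200 200 200 201 200 198 199 200 199]
251 [198 196 198 197 198 196 195 195 196 195 194]
253 [193 193 192 190 191 191 193 191 189 189 191]
255 [188 187 185 189 186 184 185 185 187 187 184]
257 [181 183 183 180 180 180 180 176 178 177 178]
259 [176 175 177 173 174 175 173 145 174 173 173]
261 [175 175 174 173 174 172 126 141 173 174 175]
263 [174 175 171 175 174 173 171 166 171 176 175]
265 [172 175 173 172 173 173 168 168 171 175 173]
267 [171 175 172 171 172 172 171 162 168 170 170]
269 [170 168 167 165 166 164 165 126 161 165 166]
271 [161 163 162 161 161 159 126 128 157 160 158]
273 [157 155 157 156 157 126 121 121 124 123   1]
275 [ 43  41  42 121 120 119 888 119 120 118   0]
277 [ 40  38  43 112 117 115 107 108 109 111   1]
279 [ 40  41  40 109 108 108 103 103 108 104  38]
281 [ 41  41  40 102  98  99  93  99 100 101  38]
283 [43 39 40 96 94 94 93 93 94 43 42]
285 [40 41 41 87 89 87 89 87 89 37 40]
287 [42 39 41 48 85 79 81 84 82 39 43]
289 [41 41 47 46 75 74 76 76 77 40 41]
291 [39 41 45 45 46 45 48 48 46 39 40]
293 [42 40 43 48 46 47 46 47 44 41 43]
295 [40 39 42 45 44 45 46 47 41 44 41]
297 [43 40 41 38 43 42 42 40 43 41 40]
299 [41 40 41 39 42 40 43 42 42 38 38]
```

Depth from the scene camera puts the visible finger ends near z = 75 while the state says 42. I'm checking their full position from both fixed cameras.

```bash
python3 - <<'E'
from h import *
q,e=env.get_image('top')
d=np.load('s2.npz')['d'];p=np.load('s2.npz')['p']
s=env.state();print(s['eef_pos'])
def cloud(n,d):
    m=env.camera_model(n);T=m['T'];vv,uu=np.mgrid[:480,:640]
    a=np.stack([(uu-m['cx'])/m['fx'],(vv-m['cy'])/m['fy']],-1)
    r=cv2.undistortPoints(np.stack([uu,vv],-1).reshape(-1,1,2).astype('f4'),np.array([[m['fx'],0,m['cx']],[0,m['fy'],m['cy']],[0,0,1]]),np.array([m['k1'],0,0,0.])).reshape(480,640,2)
    return np.dstack([r*d[...,None],d])@T[:3,:3].T+T[:3,3]
P=cloud('scene',d)
for r in(281,285,287,289,290): 
    for c in(330,334,338): print(r,c,P[r,c].round(0))
print('puck',P[285,320].round(0),P[295,332].round(0))
print('eef proj',proj('scene',s['eef_pos']),proj('top',s['eef_pos']))
Q=cloud('top',e)
f=(np.abs(Q[...,0]-558)<60)&(np.abs(Q[...,1]-44)<120)&(Q[...,2]>60)&(e>0)
print('top view', np.histogram(Q[f][:,2],bins=range(60,260,20)), Q[f].mean(0))
m=env.camera_model('wrist')['mount'];print(m.round(1))
c=np.hstack([cv2.resize(p[230:330,260:380],(480,400),interpolation=cv2.INTER_CUBIC),cv2.resize(q[150:250,290:370],(320,400),interpolation=cv2.INTER_CUBIC)])
cv2.imwrite('pics/d.png',np.clip(c[:,:,::-1]*1.5,0,255).astype('u1'))
E
```

```text
[558.43020824  43.81588215  41.8514533 ]
281 330 [571.  33.  98.]
281 334 [570.  41.  93.]
281 338 [576.  46. 100.]
285 330 [572.  32.  89.]
285 334 [575.  39.  89.]
285 338 [577.  46.  89.]
287 330 [574.  32.  85.]
287 334 [574.  40.  81.]
287 338 [577.  46.  82.]
289 330 [572.  33.  75.]
289 334 [575.  39.  76.]
289 338 [578.  46.  77.]
290 330 [573.  33.  73.]
290 334 [559.  46.  47.]
290 338 [562.  53.  47.]
puck [537.  27.  43.] [567.  39.  45.]
eef proj (np.float64(332.6485960193545), np.float64(291.562250931569)) (np.float64(334.10061189582757), np.float64(197.86293957155345))
top view (array([ 0,  1,  1,  0,  0,  0, 30,  0,  0]), array([ 60,  80, 100, 120, 140, 160, 180, 200, 220, 240])) [543.97900447  46.34632871 422.06099977]
[[  -0.    -1.    -0.3   76.2]
 [   1.    -0.    -0.    -1.1]
 [   0.    -0.3    1.  -202.4]
 [   0.     0.     0.     1. ]]
```

View pics/d.png

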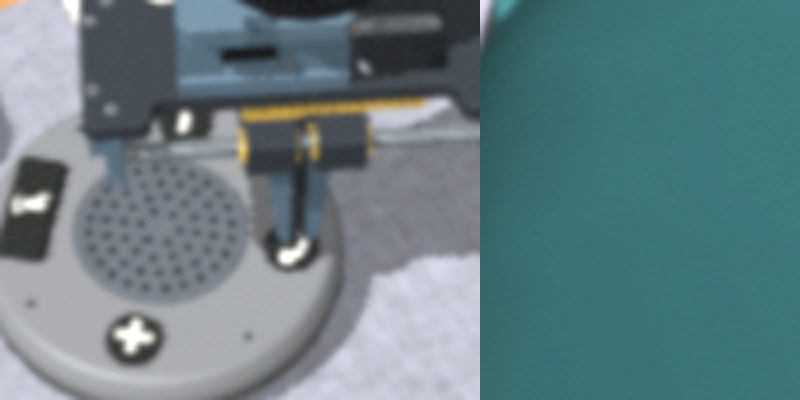

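The crop shows the call key at (290,250), up and uncovered, with the fingertips ending above it at (290,235). The depth agrees. The key top is seen at z ≈ 47, and the finger front face ends at z ≈ 72, at (574,39), which puts the tips' centre in xy right over the key. So the real fingertips are roughly 25 mm above it, and the reported z doesn't match the real tip height. Camera and force are what I'll go by. I'm descending another 10 mm and re-measuring.

>>> send_rows:
  fingers: [0.0,0.0,0.0,0.0,0.0]
  dp:
    - [0,0,0.003]
    - [0,0,0.003]
    - [0,0,0.003]
    - [0,0,0.001]
    - [0,0,0]
  angular:
    - [0,0,0]
    - [0,0,0]
    - [0,0,0]
    - [0,0,0]
    - [0,0,0]

```text
t: 5.87
eef_pos: [558.1, 43.8, 31.4]
tool_rot: [-180.0, -0.0, 163.5]
contact_force: [-0.4, -0.3, 0.4]
finger_gap: 0.1
grip_force: 0.0
```

```bash
cat > tip.py <<'E'
from h import *
s=env.state();p,d=env.get_image('scene')
m=env.camera_model('scene');T=m['T'];vv,uu=np.mgrid[:480,:640]
r=cv2.undistortPoints(np.stack([uu,vv],-1).reshape(-1,1,2).astype('f4'),np.array([[m['fx'],0,m['cx']],[0,m['fy'],m['cy']],[0,0,1]]),np.array([m['k1'],0,0,0.])).reshape(480,640,2)
P=np.dstack([r*d[...,None],d])@T[:3,:3].T+T[:3,3]
x,y,z=s['eef_pos'];print(s['t'],s['eef_pos'].round(1),s['contact_force'].round(2))
f=(np.abs(P[...,0]-x-15)<9)&(np.abs(P[...,1]-y+5)<14)&(P[...,2]>52)&(P[...,2]<130)
v,u=np.where(f);print('lowest tip pts',[(a,b,P[b,a].round(0)) for b,a in sorted(zip(v,u))[-6:]])
E
python3 tip.py
```

```text
5.8667 [558.1  43.8  31.4] [-0.37 -0.28  0.41]
lowest tip pts [(np.int64(336), np.int64(292), array([577.,  43.,  67.])), (np.int64(337), np.int64(292), array([577.,  44.,  66.])), (np.int64(338), np.int64(292), array([576.,  47.,  65.])), (np.int64(330), np.int64(293), array([574.,  32.,  66.])), (np.int64(331), np.int64(293), array([572.,  35.,  61.])), (np.int64(336), np.int64(293), array([576.,  43.,  63.]))]
```

>>> send_rows:
  fingers: [0.0,0.0,0.0,0.0,0.0]
  dp:
    - [0,0,0.002]
    - [0,0,0.002]
    - [0,0,0.002]
    - [0,0,0.002]
    - [0,0,0]
  angular:
    - [0,0,0]
    - [0,0,0]
    - [0,0,0]
    - [0,0,0]
    - [0,0,0]

```text
t: 6.33
eef_pos: [558.2, 43.8, 23.4]
tool_rot: [-180.0, -0.0, 163.5]
contact_force: [-0.9, -1.0, -0.3]
finger_gap: 0.5
grip_force: 0.0
```

```bash
python3 tip.py
```

```text
6.3333 [558.2  43.8  23.4] [-0.95 -1.02 -0.33]
lowest tip pts [(np.int64(333), np.int64(295), array([574.,  38.,  56.])), (np.int64(334), np.int64(295), array([573.,  41.,  53.])), (np.int64(335), np.int64(295), array([574.,  42.,  53.])), (np.int64(336), np.int64(295), array([576.,  43.,  56.])), (np.int64(337), np.int64(295), array([576.,  45.,  56.])), (np.int64(331), np.int64(296), array([573.,  35.,  53.]))]
```

Tips are now at about z = 53, which leaves around 5 mm. Small steps from here.

>>> send_rows:
  fingers: [0.0,0.0,0.0,0.0]
  dp:
    - [0,0,0.001]
    - [0,0,0.001]
    - [0,0,0]
    - [0,0,0]
  angular:
    - [0,0,0]
    - [0,0,0]
    - [0,0,0]
    - [0,0,0]

```text
t: 6.72
eef_pos: [558.4, 43.8, 21.8]
tool_rot: [-180.0, -0.0, 163.5]
contact_force: [-0.3, 0.1, 0.1]
finger_gap: 0.2
grip_force: 0.0
```

>>> send_rows:
  fingers: [0.0,0.0,0.0]
  dp:
    - [0,0,0.001]
    - [0,0,0]
    - [0,0,0]
  angular:
    - [0,0,0]
    - [0,0,0]
    - [0,0,0]

```text
t: 6.97
eef_pos: [558.4, 43.8, 20.8]
tool_rot: [-180.0, -0.0, 163.5]
contact_force: [0.4, 0.3, -0.3]
finger_gap: 0.3
grip_force: 0.0
```

>>> send_rows:
  fingers: [0.0,0.0,0.0]
  dp:
    - [0,0,0.001]
    - [0,0,0]
    - [0,0,0]
  angular:
    - [0,0,0]
    - [0,0,0]
    - [0,0,0]

```text
t: 7.22
eef_pos: [558.4, 43.8, 19.8]
tool_rot: [-180.0, -0.0, 163.5]
contact_force: [-0.2, -0.6, -0.3]
finger_gap: 0.1
grip_force: 0.0
```

>>> send_rows:
  fingers: [0.0,0.0,0.0]
  dp:
    - [0,0,0.001]
    - [0,0,0]
    - [0,0,0]
  angular:
    - [0,0,0]
    - [0,0,0]
    - [0,0,0]

```text
t: 7.47
eef_pos: [558.4, 43.8, 18.8]
tool_rot: [-180.0, -0.0, 163.5]
contact_force: [0.0, 0.1, -0.4]
finger_gap: 0.8
grip_force: 0.0
```

>>> send_rows:
  fingers: [0.0,0.0,0.0]
  dp:
    - [0,0,0.001]
    - [0,0,0]
    - [0,0,0]
  angular:
    - [0,0,0]
    - [0,0,0]
    - [0,0,0]

```text
t: 7.72
eef_pos: [558.3, 43.8, 17.8]
tool_rot: [-180.0, -0.0, 163.5]
contact_force: [-0.1, 0.2, -0.7]
finger_gap: -0.1
grip_force: 0.0
```

```bash
python3 tip.py
```

```text
7.7167 [558.3  43.8  17.8] [-0.15  0.16 -0.7 ]
lowest tip pts [(np.int64(330), np.int64(296), array([573.,  33.,  53.])), (np.int64(331), np.int64(296), array([573.,  35.,  54.])), (np.int64(333), np.int64(296), array([574.,  38.,  52.])), (np.int64(336), np.int64(296), array([576.,  43.,  53.])), (np.int64(337), np.int64(296), array([577.,  45.,  53.])), (np.int64(330), np.int64(297), array([574.,  32.,  52.]))]
```

>>> send_rows:
  fingers: [0.0,0.0,0.0]
  dp:
    - [0,0,0.001]
    - [0,0,0]
    - [0,0,0]
  angular:
    - [0,0,0]
    - [0,0,0]
    - [0,0,0]

```text
t: 8.02
eef_pos: [558.4, 43.8, 16.8]
tool_rot: [-180.0, -0.0, 163.5]
contact_force: [0.3, 0.2, 0.2]
finger_gap: 0.4
grip_force: 0.0
```

>>> send_rows:
  fingers: [0.0,0.0,0.0]
  dp:
    - [0,0,0.001]
    - [0,0,0]
    - [0,0,0]
  angular:
    - [0,0,0]
    - [0,0,0]
    - [0,0,0]

```text
t: 8.27
eef_pos: [558.4, 43.8, 15.9]
tool_rot: [180.0, 0.0, 163.5]
contact_force: [-0.3, 0.1, 1.7]
finger_gap: 0.7
grip_force: 1.0
```

Contact: 1.7 N at reported z ≈ 16. I'm pressing on.

>>> send_rows:
  fingers: [0.0,0.0,0.0]
  dp:
    - [0,0,0.001]
    - [0,0,0.001]
    - [0,0,0]
  angular:
    - [0,0,0]
    - [0,0,0]
    - [0,0,0]

```text
t: 8.52
eef_pos: [558.5, 43.8, 13.7]
tool_rot: [180.0, 0.0, 163.5]
contact_force: [-0.6, -0.1, 2.9]
finger_gap: 0.3
grip_force: 1.8
```

>>> send_rows:
  fingers: [0.0,0.0,0.0]
  dp:
    - [0,0,0.001]
    - [0,0,0]
    - [0,0,0]
  angular:
    - [0,0,0]
    - [0,0,0]
    - [0,0,0]

```text
t: 8.77
eef_pos: [558.5, 43.8, 12.9]
tool_rot: [180.0, 0.0, 163.5]
contact_force: [-0.3, -0.1, 4.5]
finger_gap: 0.5
grip_force: 2.2
```

>>> send_rows:
  fingers: [0.0,0.0,0.0]
  dp:
    - [0,0,0.0005]
    - [0,0,0]
    - [0,0,0]
  angular:
    - [0,0,0]
    - [0,0,0]
    - [0,0,0]

```text
t: 9.02
eef_pos: [558.5, 43.8, 12.6]
tool_rot: [-180.0, 0.0, 163.5]
contact_force: [-3.3, 0.4, 8.9]
finger_gap: 0.5
grip_force: 4.4
```

>>> send_rows:
  fingers: [0.0,0.0,0.0,0.0,0.0]
  dp:
    - [0,0,-0.003]
    - [0,0,-0.01]
    - [0,0,-0.015]
    - [0,0,-0.012]
    - [0,0,0]
  angular:
    - [0,0,0]
    - [0,0,0]
    - [0,0,0]
    - [0,0,0]
    - [0,0,0]

```text
t: 9.43
eef_pos: [559.9, 43.9, 54.9]
tool_rot: [179.9, 0.2, 163.5]
contact_force: [0.5, 0.7, 0.3]
finger_gap: 0.5
grip_force: 0.0
```

The key went fully to its stop (8.9 N peak) and is released. Now above volume-up.

>>> send_rows:
  fingers: [0.0,0.0,0.0,0.0,0.0]
  dp:
    - [-0.0148,-0.025,0]
    - [-0.0148,-0.025,0]
    - [-0.0148,-0.025,0]
    - [0,0,0]
    - [0,0,0]
  angular:
    - [0,0,0]
    - [0,0,0]
    - [0,0,0]
    - [0,0,0]
    - [0,0,0]

```text
t: 9.85
eef_pos: [579.7, -41.7, 52.1]
tool_rot: [180.0, 0.0, 163.4]
contact_force: [-0.3, 0.6, -1.4]
finger_gap: 0.2
grip_force: 0.0
```

```bash
python3 - <<'E'
from h import *
import h
from scipy.spatial.transform import Rotation as R
s=env.state();print(s['t'],s['eef_pos'],s['contact_force'])
p,d=env.get_image('scene');c=[520.7,-9.1]
o0=ortho('scene',np.load('scene.npz')['p'],c,48,half=100,s=2);o=ortho('scene',p,c,48,half=100,s=2)
a=np.hstack([o0,o]);cv2.imwrite('pics/e.png',np.clip(a[:,:,::-1]*1.5,0,255).astype('u1'))
E
```

```text
9.85 [579.73904491 -41.74474635  52.13706235] [-0.31707415  0.63297425 -1.41984315]
```

View pics/e.png

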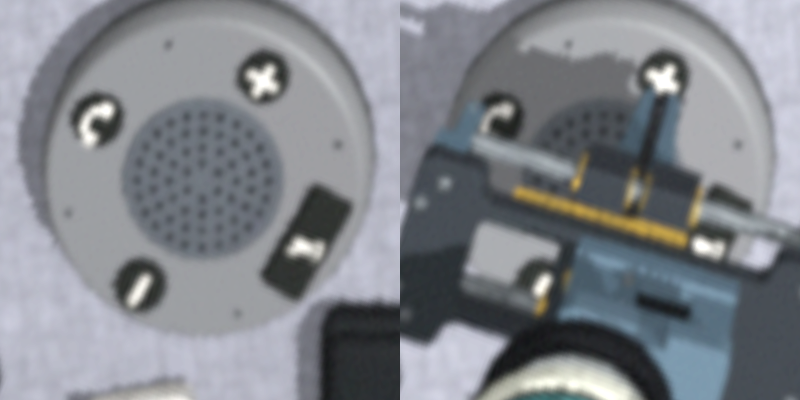

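The scene view (left: start, right: now) shows the plus key at (262,77) in both, so the puck hasn't moved. The call key is up, and the tips are over the plus. Descending.

>>> send_rows:
  fingers: [0.0,0.0,0.0,0.0,0.0]
  dp:
    - [0,0,0.008]
    - [0,0,0.01]
    - [0,0,0.008]
    - [0,0,0.004]
    - [0,0,0]
  angular:
    - [0,0,0]
    - [0,0,0]
    - [0,0,0]
    - [0,0,0]
    - [0,0,0]

```text
t: 10.32
eef_pos: [578.6, -40.2, 20.8]
tool_rot: [-180.0, -0.1, 163.5]
contact_force: [0.2, -0.4, -1.2]
finger_gap: 0.4
grip_force: 0.0
```

>>> send_rows:
  fingers: [0.0,0.0,0.0]
  dp:
    - [0,0,0]
    - [0,0,0]
    - [0,0,0]
  angular:
    - [0,0,0]
    - [0,0,0]
    - [0,0,0]

```text
t: 10.57
eef_pos: [580.0, -40.7, 22.7]
tool_rot: [180.0, 0.0, 163.5]
contact_force: [-0.2, 0.1, 0.9]
finger_gap: -0.0
grip_force: 0.0
```

>>> send_rows:
  fingers: [0.0,0.0,0.0,0.0,0.0]
  dp:
    - [0,0,0.002]
    - [0,0,0.002]
    - [0,0,0.002]
    - [0,0,0]
    - [0,0,0]
  angular:
    - [0,0,0]
    - [0,0,0]
    - [0,0,0]
    - [0,0,0]
    - [0,0,0]

```text
t: 10.98
eef_pos: [579.7, -40.7, 16.3]
tool_rot: [-180.0, -0.0, 163.5]
contact_force: [-0.1, -0.0, 1.5]
finger_gap: 0.2
grip_force: 0.8
```

>>> send_rows:
  fingers: [0.0,0.0,0.0,0.0]
  dp:
    - [0,0,0.001]
    - [0,0,0.001]
    - [0,0,0]
    - [0,0,0]
  angular:
    - [0,0,0]
    - [0,0,0]
    - [0,0,0]
    - [0,0,0]

```text
t: 11.32
eef_pos: [579.8, -40.7, 14.4]
tool_rot: [-180.0, 0.0, 163.5]
contact_force: [-0.2, 0.1, 2.7]
finger_gap: 0.2
grip_force: 1.6
```

>>> send_rows:
  fingers: [0.0,0.0,0.0,0.0]
  dp:
    - [0,0,0.001]
    - [0,0,0.0005]
    - [0,0,0]
    - [0,0,0]
  angular:
    - [0,0,0]
    - [0,0,0]
    - [0,0,0]
    - [0,0,0]

```text
t: 11.65
eef_pos: [579.7, -40.7, 12.9]
tool_rot: [-180.0, 0.0, 163.5]
contact_force: [-0.9, -0.9, 4.6]
finger_gap: 0.3
grip_force: 2.2
```

>>> send_rows:
  fingers: [0.0,0.0,0.0]
  dp:
    - [0,0,0.0005]
    - [0,0,0]
    - [0,0,0]
  angular:
    - [0,0,0]
    - [0,0,0]
    - [0,0,0]

```text
t: 11.9
eef_pos: [579.8, -40.7, 12.6]
tool_rot: [-180.0, 0.0, 163.5]
contact_force: [-1.6, -0.4, 8.9]
finger_gap: 0.6
grip_force: 4.4
```

Volume-up is fully down, at the same depth and force as the call key. Taking the hand away.

>>> send_rows:
  fingers: [0.0,0.0,0.0,0.0,0.0]
  dp:
    - [0,0,-0.003]
    - [0,0,-0.015]
    - [0,0,-0.03]
    - [0,0,-0.03]
    - [0,0,-0.03]
  angular:
    - [0,0,0]
    - [0,0,0]
    - [0,0,0]
    - [0,0,0]
    - [0,0,0]

```text
t: 12.32
eef_pos: [579.1, -40.6, 121.1]
tool_rot: [-180.0, -0.1, 163.5]
contact_force: [0.5, -0.4, 1.1]
finger_gap: 0.4
grip_force: 0.0
```

>>> send_rows:
  fingers: [0.0,0.0,0.0,0.0,0.0]
  dp:
    - [0,0,-0.03]
    - [0,0,-0.02]
    - [0,0,0]
    - [0,0,0]
    - [0,0,0]
  angular:
    - [0,0,0]
    - [0,0,0]
    - [0,0,0]
    - [0,0,0]
    - [0,0,0]

```text
t: 12.73
eef_pos: [579.0, -40.6, 169.4]
tool_rot: [-180.0, -0.1, 163.5]
contact_force: [-0.2, -0.5, 0.1]
finger_gap: 0.2
grip_force: 0.0
```

```bash
python3 - <<'E'
from station import env
import cv2
s=env.state();print(s['t'],s['eef_pos'],s['contact_force'])
p,d=env.get_image('scene');cv2.imwrite('pics/f.png',p[:,:,::-1])
E
```

```text
12.7333 [579.028081   -40.61823182 169.37217163] [-0.19422577 -0.54547274  0.11028159]
```

View pics/f.png

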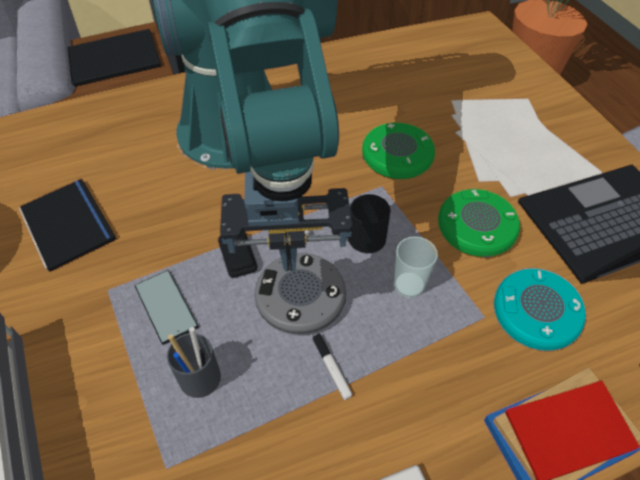

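The hand is clear above the puck. The speakerphone at (300,290), the mug, tumbler, pen cup, phone, mouse and marker are all where they started; the earbud case is hidden behind the gripper. Handing in.

```bash
python3 -c "
from station import env
print(env.hand_in())"
```

```text
the job is handed in; nothing more can be done
None
```

I pressed the call key fully down and let it come back up, then did the same with volume-up; the hand is clear and the job is handed in, but no verdict came back.

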